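# Pack out a bell clamp with steel plates and hold it shut

## Robot

A 6-joint arm with a two-finger parallel gripper is mounted at the origin on the work surface. World frame = base frame: x ahead of the robot, y to its left, z up, the work surface at z = 0. Lengths are in m, angles in degrees, forces in N, time in s.
With the tool pointing down it reaches from about 0.3 to 1 m from the base axis. Payload 5.1 kg.
Tool frame: the origin (TCP) lies where the fingers leave the gripper's body, on its centre line; the fingertips stand 78 mm ahead of it and the grasp point (between the pads) lies 59 mm ahead of it (robot.tcp_to_grasp is the z of the grasp point in the tool frame, in m); z points along the fingers, y is the line along which they close (so a half turn about z gives the same grasp; the last joint's range is limited). The gripper opens to 95 mm and grips with 3 to 60 N. Pads are 20 mm wide; open, the fingers measure 119 mm over their backs; the gripper's body (75 mm by 180 mm) begins 59 mm behind the grasp point.
Start: joints at [66.887, 7.093, 94.555, -0, 78.352, -4.733], TCP at [0.205, 0.617, 0.292] pointing down, gripper open.
Joint ranges: [-149.61, 149.61], [-58.7, 133.49], [1.44, 155.28], [-77.14, 257.14], [18.33, 153.61], [-166.67, 166.67]. Speed limits (degrees/s): [147.25, 147.25, 180, 180, 180, 180].

## Interface

Orientations are given as [roll, pitch, yaw] about the fixed x, y, z axes, in that order (R = Rz(yaw) Ry(pitch) Rx(roll)).
In Python, from bench import robot, eyes, workorder, models gives the robot as it stands.
- The arm moves only by the shell command python3 -m creep 'ROWS' [FORCE]. ROWS is JSON, one flat list of numbers, 7 for each row, row after row: the shift along the tool's x, y, z in cm, then the turn, a rotation vector about the tool's x, y, z in degrees, then the gripper command: -1 is shut, 1 is fully open, values between are in proportion. In form: [dx, dy, dz, wx, wy, wz, jaw, dx, dy, dz, wx, wy, wz, jaw, ...]. A call has 1 to 12 rows; each row is the pose to reach, as a shift and turn from the pose commanded when the call began, along the tool's axes at that moment; what a row does not reach only later rows make up. A row lasts 1/10 s, in which the tool goes at most 50 mm and 8.59 degrees, less where a joint would pass 70% of its speed; a pose out of reach is approached as far as the arm can. A call with a gripper value outside its range is refused whole. The fingers move at their own pace and stop on an object; FORCE is the grip in N (left out, the last holds). Time passes only in rows, so rows that repeat a pose let the fingers close. It gives the time, the measured TCP pose, the force, the opening and the grip force at its end, in the units of the state.
- robot.observe(): the state, without advancing time (a new reading comes with each control period).
- eyes.snapshot(name): name is "scene" or "top" or "wrist"; returns a dict with "color" (400x640x3 uint8, red, green, blue), "fovy" (degrees; the focal length in pixels is half the picture's height over the tangent of half this angle, whatever the lens; pixels are square), "cx", "cy" (the principal point, pixels), "rvec" (rotation vector, rad) and "tvec" (3), from world to camera coordinates, as OpenCV has them; the wrist camera has in their place "mount" (4x4, takes a point from camera to tool coordinates, whose origin is the TCP and whose axes are the flange's). Camera axes: x right, y down, z forward; pixel columns grow to the right and rows downward; lengths in m; the calibration is good to about 2 mm. A picture is of the moment at which its call begins: read the wrist's pose just before it. There is no depth.
- workorder.sign_off(): hands the job in; it is judged then, once.
Trained networks look in a picture, given as the dict that the camera call returned (one of the last four; its "shot" number tells which), for a name from the list of things; names that differ only in an ending like _2 or _b are one class to them, and where a whole thing is asked for, a point or a joint stands for the part that bears it (a point fixed in the world has none). Each returns a list of dicts, best first, with "p" (0 to 1); they miss things now and then, are a little off and sometimes report something else, mostly with a low value. They report only what shows in the picture. A call takes as long as a camera call.
- models.spot_in(name, picture): "location" ([row, column] as shares, 0 to 1, of the picture: columns of its width, rows of its height, amid what is visible of it).
- models.silhouettes(name, picture): "region" (400x640 bool, what is visible of it) and "location" ([row, column] as shares, 0 to 1, of the picture: columns of its width, rows of its height, amid what is visible of it).
- models.place_of(name, picture): "location" ([row, column] as shares, 0 to 1, of the picture: columns of its width, rows of its height: a listed point, or the origin of a listed thing).
The state is a dict: "time": time; "qpos": joint angles; "joint_vel": joint speeds; "joint_efforts": joint torques, N m; "ee_pos": TCP position; "tcp_rot": TCP orientation; "ft_force": force on the tool from outside, world axes, zero at the start; "torque": the same for the moment, N m; "grip_width": finger opening in m; "gripper_force": force on a finger pad.
Only numpy, scipy, OpenCV 4.12 (cv2) and the standard library are available. Lean on these libraries where they do the work, as an engineer would, in place of code of your own. Each camera call takes 0.05 s, during which the arm holds its last target. There are 200 camera calls.

## Task

The sprung ram of the bench jig is too short to reach the brass bell standing in the vee of the backstop. Take steel packing plates from the wooden rack and stand them upright on the jig's bed in the gap, centred and flat side towards the ram, adding plates until pushing the ram forward squeezes ram, plates, bell and backstop firmly together. Finish while still holding the ram pushed so that the stack stays clamped; keep the bell upright and leave the other things on the bench where they are.

Things in the scene. Friction and masses are not known exactly. Their poses are not given: they have to be found in the camera images.
- jig: Fixed clamping jig on the bench: a dark steel bed 320 long (x from -140 to +180), 120 wide, 12 thick. Its x axis is the direction in which the ram pushes (towards the bell), z is up. Origin: on the bench surface on the centre line, right below the front face of the retracted ram; the bed's top is at z = 12. A grey guide block (x from -75 to -49, 70 wide, top at z = 65) carries the ram's rod
- ram: The moving steel ram; its origin is the same as the jig's when retracted and moves with it along the jig's x, from 0 (retracted, where a spring returns it) to 24 mm, the end of its stroke; the spring resists with about 3 N at 0 and 6.6 N at the end. Front block: 28 long behind the face, 24 wide, from z = 15 to 65. Behind the guide block the rod carries an upright handle post, 20 along x, 24 along y, centred at x = -117, from z = 26 to 102
- ram_face (a point): Centre of the ram's flat front face (moves with the ram), 40 above the bench
- ram_grip (a point): Point on the axis of the ram's upright handle post, 15 below its top (post 20 x 24 in section); push or pull the post along the jig's x
- backstop: Fixed steel vee block on the far end of the bed, 55 tall, open towards the ram, reaching 74 beyond its origin in x and 51 to each side. Origin: on the bed's top, on the axis of the bell that sits in the vee; axes as the jig's. How far it stands from the ram differs from run to run: the gap between retracted ram and bell is 28 to 45, so one or two plates are needed
- bell: Loose straight-sided brass bell blank standing on its mouth on the bed in the vee: 60 diameter up to 53 high, domed top at 66, loop on it to 80. Origin: centre of its underside on the bed; z up along its axis. The side nearest the ram is 30 from the origin
- plate1: Loose steel packing plate 1 of 4 (all alike, about 0.2 kg), 12 thick (x), 40 wide (y), 60 tall (z), standing in its slot of the rack. Origin: centre of its underside
- plate2: Loose steel packing plate 2 of 4 (all alike, about 0.2 kg), 12 thick (x), 40 wide (y), 60 tall (z), standing in its slot of the rack. Origin: centre of its underside
- plate3: Loose steel packing plate 3 of 4 (all alike, about 0.2 kg), 12 thick (x), 40 wide (y), 60 tall (z), standing in its slot of the rack. Origin: centre of its underside
- plate4: Loose steel packing plate 4 of 4 (all alike, about 0.2 kg), 12 thick (x), 40 wide (y), 60 tall (z), standing in its slot of the rack. Origin: centre of its underside
- rack: Fixed wooden rack, 148 (x) x 64 (y), 24 tall, with four slots in a row along its x, 36 apart, each 15 x 44 with its floor 6 above the bench; a plate stands in each with its top 66 above the bench and can be lifted straight out. Origin: centre of the underside
- bell_a: Bystander, loose: small brass bell blank (44 dia, 62 tall); mm, origin at its underside
- bell_b: Bystander, loose: medium brass bell blank (52 dia, 70 tall); mm, origin at its underside
- hammer: Bystander, loose: hammer lying on the bench; mm, origin at its underside
- chisel: Bystander, loose: cold chisel, a dark bar about 170 long, 16 wide and 12 thick, lying beside the jig; mm, origin at its underside
- tin: Bystander, loose: steel tin, 56 dia, 70 tall, beside the plate rack; mm, origin at its underside
- collar: Bystander, loose: brass ring, 48 dia, 22 tall; mm, origin at its underside
- offcut: Bystander, loose: wooden offcut 70 x 45 x 20; mm, origin at its underside

How it is judged (in metres and radians):
On the way:
1. a packing plate stands on the bed in the gap, while the stack is not clamped yet (((horizontal distance between plate1 and ram_face below 0.07 m and z of plate1 in the frame of jig below 0.015 m and x of plate1 in the frame of jig above 0 m and y of plate1 in the frame of jig between -0.015 and 0.015 m and angle between plate1's own z axis and vertical below 0.15 rad) or (horizontal distance between plate2 and ram_face below 0.07 m and z of plate2 in the frame of jig below 0.015 m and x of plate2 in the frame of jig above 0 m and y of plate2 in the frame of jig between -0.015 and 0.015 m and angle between plate2's own z axis and vertical below 0.15 rad) or (horizontal distance between plate3 and ram_face below 0.07 m and z of plate3 in the frame of jig below 0.015 m and x of plate3 in the frame of jig above 0 m and y of plate3 in the frame of jig between -0.015 and 0.015 m and angle between plate3's own z axis and vertical below 0.15 rad) or (horizontal distance between plate4 and ram_face below 0.07 m and z of plate4 in the frame of jig below 0.015 m and x of plate4 in the frame of jig above 0 m and y of plate4 in the frame of jig between -0.015 and 0.015 m and angle between plate4's own z axis and vertical below 0.15 rad))), for 0.2 s.
At the end, for the whole second after the job is handed in: Robot holds the ram pushed; ram on plate, plate on bell and bell on backstop each press over 3 N; bell upright (0.1 rad), within 6 mm of its seat; each plate in the gap on the bed, upright (0.12 rad), square to the ram (0.15 rad), within 10 mm of the centre line ((contact force between ram and plate1 above 3 N or contact force between ram and plate2 above 3 N or contact force between ram and plate3 above 3 N or contact force between ram and plate4 above 3 N) and (contact force between bell and plate1 above 3 N or contact force between bell and plate2 above 3 N or contact force between bell and plate3 above 3 N or contact force between bell and plate4 above 3 N) and contact force between bell and backstop above 3 N and contact force between any of the arm, the fingers and ram above 3 N and x of ram in the frame of jig above 0.001 m and angle between bell's own z axis and vertical below 0.1 rad and horizontal distance between bell and backstop below 0.006 m and z of bell in the frame of jig below 0.016 m and linear speed of bell below 0.02 m/s and (horizontal distance between plate1 and ram_face above 0.12 m or (angle between plate1's own z axis and vertical below 0.12 rad and angle between the x axis of plate1 and the x axis of jig, either way round below 0.15 rad and y of plate1 in the frame of jig between -0.01 and 0.01 m and z of plate1 in the frame of jig below 0.016 m)) and (horizontal distance between plate2 and ram_face above 0.12 m or (angle between plate2's own z axis and vertical below 0.12 rad and angle between the x axis of plate2 and the x axis of jig, either way round below 0.15 rad and y of plate2 in the frame of jig between -0.01 and 0.01 m and z of plate2 in the frame of jig below 0.016 m)) and (horizontal distance between plate3 and ram_face above 0.12 m or (angle between plate3's own z axis and vertical below 0.12 rad and angle between the x axis of plate3 and the x axis of jig, either way round below 0.15 rad and y of plate3 in the frame of jig between -0.01 and 0.01 m and z of plate3 in the frame of jig below 0.016 m)) and (horizontal distance between plate4 and ram_face above 0.12 m or (angle between plate4's own z axis and vertical below 0.12 rad and angle between the x axis of plate4 and the x axis of jig, either way round below 0.15 rad and y of plate4 in the frame of jig between -0.01 and 0.01 m and z of plate4 in the frame of jig below 0.016 m))); the arm keeps its last pose, push and grip.
It fails at once if a bystander is moved more than 30 mm (distance of any of bell_a, bell_b, hammer, chisel, tin, collar, offcut from where it was at the start of the episode above 0.03 m).
It fails at once if the bell is knocked over (angle between bell's own z axis and vertical above 0.5 rad).
It also fails if it takes over 69 s, if anything falls off the work surface, if the arm or the gripper's body presses on something with over 40 N, if the wrist force passes 120 N, or if a joint passes its speed limit or range.

## Working session

There is one attempt and no reset: what is moved stays moved. The work goes in short steps, Python scripts to look and compute and a shell command to move; the robot and the scene stay as the last step left them, time stands still between calls to the robot, and variables do not carry over. Pictures are saved under pics/ and viewed, at most 10 in all, crops included, and the job is handed in when it is done.

```bash
mkdir -p pics; ls
cat > h.py <<'E'
import numpy as np, cv2
from scipy.spatial.transform import Rotation as R
from bench import robot, eyes, workorder, models
def cam(p, st=None):
    f=200/np.tan(np.radians(p["fovy"])/2)
    if "mount" in p:
        T=np.eye(4);T[:3,:3]=R.from_euler('xyz',st["tcp_rot"],degrees=True).as_matrix();T[:3,3]=st["ee_pos"]
        M=T@np.array(p["mount"]); return f,M[:3,:3],M[:3,3]
    Rm=cv2.Rodrigues(np.array(p["rvec"],float))[0]
    return f,Rm.T,-Rm.T@np.array(p["tvec"],float).ravel()
def ray(p,loc,z,st=None):  # loc shares -> world point at height z
    f,Rc,o=cam(p,st); d=Rc@np.array([(loc[1]*640-p["cx"])/f,(loc[0]*400-p["cy"])/f,1])
    return o+d*(z-o[2])/d[2]
def proj(p,X,st=None):
    f,Rc,o=cam(p,st); c=Rc.T@(np.array(X)-o); return c[0]/c[2]*f+p["cx"],c[1]/c[2]*f+p["cy"]
def save(p,n,s=1): cv2.imwrite(f"pics/{n}.png",cv2.resize(p["color"][:,:,::-1],None,fx=s,fy=s))
E
python3 - <<'E'
from h import *
np.set_printoptions(precision=4,suppress=True)
print(robot.observe())
for n in("top","scene"):
    p=eyes.snapshot(n); save(p,n+"0",1.25); print(n,p["fovy"],cam(p)[2])
    for k,z in(("jig",0),("ram_face",.04),("ram_grip",.087),("backstop",.012),("bell",.012),("rack",0),("plate1",.006),("tin",0),("bell_a",0),("hammer",0),("chisel",0),("collar",0),("offcut",0)):
        print(k,[(np.array([round(c,4) for c in ray(p,d["location"],z)]),round(d["p"],2)) for d in models.place_of(k,p)[:5]])
E
```

```text
pics
{'time': 0.0, 'qpos': array([66.8863,  7.1335, 94.6342, -0.0005, 78.3506, -4.7327]), 'joint_vel': array([ 0.0038, -0.0405, -0.1221, -0.0193,  0.0354, -0.004 ]), 'joint_efforts': array([ -0.0018, -41.7587, -35.9936,   0.0774,   0.0492,  -0.0002]), 'ee_pos': array([0.2048, 0.6164, 0.291 ]), 'tcp_rot': array([-179.8821,   -0.0092,  161.6191]), 'ft_force': array([0.3669, 0.5636, 0.7366]), 'torque': array([0.0209, 0.0173, 0.0151]), 'gripper_force': 0.0, 'grip_width': 0.09541415370600909}
top 56.23917186271891 [ 0.3995 -0.044   0.9876]
jig [(array([ 0.6014, -0.1282,  0.    ]), 0.88)]
ram_face [(array([ 0.5982, -0.132 ,  0.04  ]), 0.84)]
ram_grip [(array([ 0.4867, -0.1471,  0.087 ]), 0.67), (array([ 0.5538, -0.0485,  0.087 ]), 0.48)]
backstop [(array([0.7393, 0.1781, 0.012 ]), 0.69), (array([ 0.6738, -0.1244,  0.012 ]), 0.59)]
bell [(array([0.7404, 0.185 , 0.012 ]), 0.76), (array([ 0.6782, -0.1226,  0.012 ]), 0.67), (array([ 0.6494, -0.2359,  0.012 ]), 0.52), (array([ 0.5934, -0.1273,  0.012 ]), 0.25)]
rack [(array([0.5299, 0.25  , 0.    ]), 0.91)]
plate1 [(array([0.508 , 0.2625, 0.006
[... 1205 characters left out ...]
0.    ]), 0.74)]
plate1 [(array([0.5749, 0.2604, 0.006 ]), 0.82), (array([0.4689, 0.251 , 0.006 ]), 0.64), (array([0.5414, 0.262 , 0.006 ]), 0.62), (array([0.5031, 0.2633, 0.006 ]), 0.54)]
tin [(array([0.4763, 0.3736, 0.    ]), 0.67)]
bell_a [(array([ 0.6417, -0.2433,  0.    ]), 0.86), (array([ 0.6718, -0.1377,  0.    ]), 0.78), (array([0.7464, 0.1751, 0.    ]), 0.6)]
hammer [(array([ 0.4966, -0.4546,  0.    ]), 0.61), (array([0.5238, 0.2502, 0.    ]), 0.32)]
chisel [(array([ 0.5578, -0.0554,  0.    ]), 0.75)]
collar [(array([ 0.4445, -0.2092,  0.    ]), 0.72), (array([0.4023, 0.271 , 0.    ]), 0.7), (array([0.5251, 0.2521, 0.    ]), 0.49)]
offcut [(array([ 0.3124, -0.3237,  0.    ]), 0.82)]
```

View pics/top0.png

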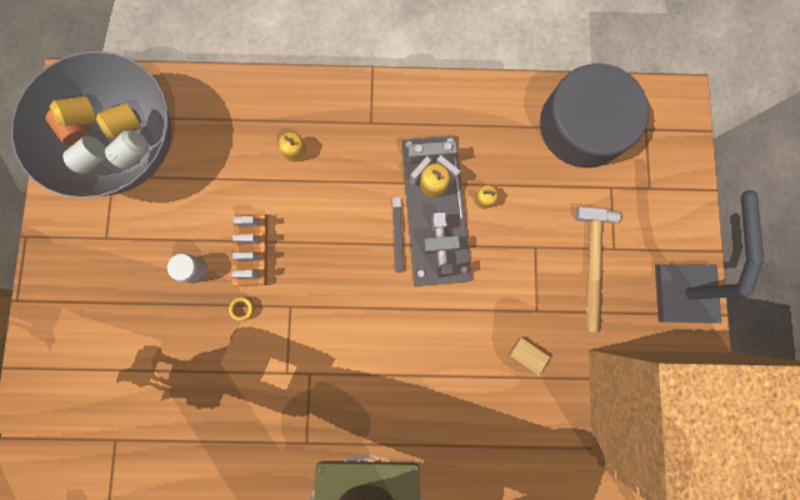

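View pics/scene0.png

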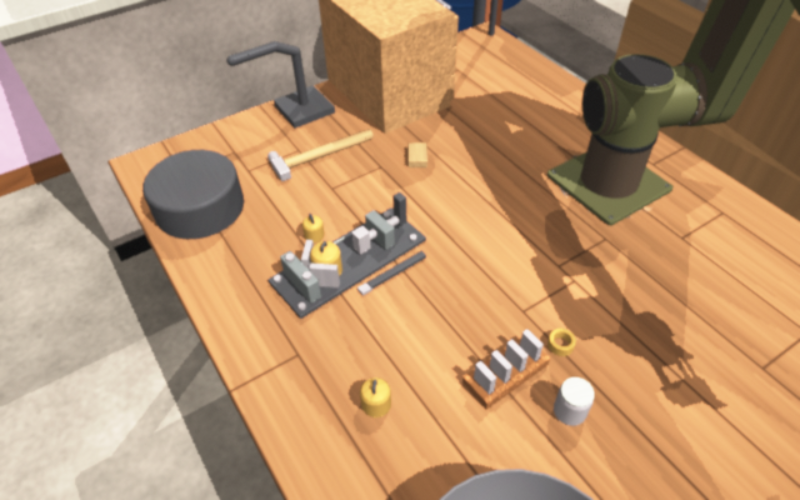

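The top view shows the jig (bed from about (404,138) to (472,282)), with its x axis roughly along world +x and yawed about 5°. The rack is at (250,250) with four plates lined up along world x. The tin at (185,267) and the collar at (242,308) are clear of it. The scene view agrees. I'll go above the rack.

```bash
cat >> h.py <<'E'
def goto(x,y,z,yaw=None):
    "rows in tool axes for TCP target, tool down"
    s=robot.observe(); Rt=R.from_euler('xyz',s["tcp_rot"],degrees=True)
    d=Rt.inv().apply(np.array([x,y,z])-s["ee_pos"])*100
    w=(Rt.inv()*R.from_euler('xyz',[180,0,yaw],degrees=True)).as_rotvec(degrees=True) if yaw is not None else 0
    print("shift cm",np.round(d,2),"turn",np.round(w,2),"t",s["time"])
E
python3 - <<'E'
from h import *
p=eyes.snapshot("wrist"); print(np.round(p["mount"],3),p["fovy"])
goto(.53,.255,.30,180)
E
```

```text
[[-0.001 -0.972 -0.236  0.066]
 [ 1.    -0.001  0.001 -0.   ]
 [-0.001 -0.236  0.972 -0.092]
 [ 0.     0.     0.     1.   ]] 64.26112731772946
shift cm [-42.25 -24.09  -0.77] turn [ -0.    -0.   -18.38] t 1.45
```

```bash
python3 -m creep '[-4,-2.3,-0.8,0,0,-6,0.3,-9,-5,-0.8,0,0,-12,0.3,-14,-8,-0.8,0,0,-18.4,0.3,-19,-11,-0.8,0,0,-18.4,0.3,-24,-14,-0.8,0,0,-18.4,0.3,-28,-16,-0.8,0,0,-18.4,0.3,-32,-18,-0.8,0,0,-18.4,0.3,-36,-21,-0.8,0,0,-18.4,0.3,-40,-23,-0.8,0,0,-18.4,0.3,-42.2,-24.1,-0.8,0,0,-18.4,0.3,-42.2,-24.1,-0.8,0,0,-18.4,0.3,-42.2,-24.1,-0.8,0,0,-18.4,0.3]'
python3 - <<'E'
from h import *
np.set_printoptions(precision=4,suppress=True)
s=robot.observe();print(s["ee_pos"],s["tcp_rot"])
p=eyes.snapshot("wrist"); save(p,"w1",1.25)
for k,z in(("plate1",.006),("rack",0)):
    for d in models.place_of(k,p)[:5]: print(k,ray(p,d["location"],z,s),d["p"],np.array(d["location"])*[500,800])
for d in models.silhouettes("plate1",p)[:5]:
    c=cv2.findContours(d["region"].astype('u1'),0,2)[0]; c=max(c,key=cv2.contourArea); r=cv2.minAreaRect(c); print("sil",r,d["p"])
E
```

```text
time: 2.65
ee_pos: [0.5298, 0.2545, 0.3002]
tcp_rot: [180.0, -0.0, 179.9]
ft_force: [-0.2, -0.2, 1.0]
grip_width: 0.0618
gripper_force: 0.0
[0.5298 0.2545 0.3002] [179.9823  -0.0305 179.908 ]
plate1 [0.538 0.257 0.006] 0.86 [228.85 399.84]
plate1 [0.5046 0.2535 0.006 ] 0.78 [195.   396.16]
plate1 [0.4726 0.253  0.006 ] 0.7 [161.15 395.52]
plate1 [0.5736 0.2596 0.006 ] 0.62 [263.6  402.48]
rack [ 0.6002 -0.1294  0.    ] 0.6 [287.65  27.76]
sil ((319.0, 159.5), (17.0, 38.0), 90.0) 0.89
sil ((321.7394104003906, 222.28802490234375), (22.122364044189453, 36.40452575683594), 87.1375961303711) 0.85
sil ((320.39501953125, 192.00552368164062), (19.709562301635742, 37.36933135986328), 86.98721313476562) 0.64
sil ((317.443115234375, 125.97538757324219), (12.092464447021484, 39.494651794433594), 86.8201675415039) 0.55
sil ((8.0, 225.0), (26.0, 16.0), 90.0) 0.21
```

View pics/w1.png

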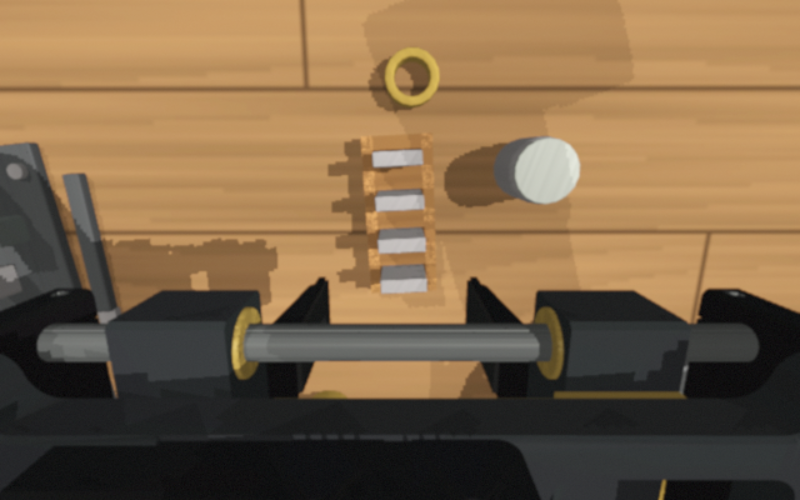

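The wrist view shows the four plate tops at rows 158–280 and columns about 398–404, straight ahead. The rack is yawed about 3°, and the collar and tin are well clear. I'll take the far plate (404,280).

```bash
python3 -m creep '[-4.7,0.45,2,0,0,-3,0.3,-4.7,0.45,6,0,0,-3,0.3,-4.7,0.45,10,0,0,-3,0.3,-4.7,0.45,14,0,0,-3,0.3,-4.7,0.45,17,0,0,-3,0.3,-4.7,0.45,19.1,0,0,-3,0.3,-4.7,0.45,19.1,0,0,-3,0.3,-4.7,0.45,19.1,0,0,-3,-1,-4.7,0.45,19.1,0,0,-3,-1,-4.7,0.45,19.1,0,0,-3,-1,-4.7,0.45,19.1,0,0,-3,-1,-4.7,0.45,19.1,0,0,-3,-1]' 25
python3 -m creep '[0,0,0,0,0,0,-1,0,0,0,0,0,0,-1,0,0,0,0,0,0,-1]'
```

```text
time: 4.05
ee_pos: [0.5775, 0.26, 0.1114]
tcp_rot: [179.9, 0.2, -177.0]
ft_force: [-0.8, -0.5, 5.9]
grip_width: 0.0397
gripper_force: 25.0
time: 4.35
ee_pos: [0.5775, 0.26, 0.1114]
tcp_rot: [179.9, 0.2, -177.0]
ft_force: [-0.7, -0.3, 6.6]
grip_width: 0.0401
gripper_force: 25.0
```

```bash
python3 -m creep '[0,0,-3,0,0,0,-1,0,0,-6,0,0,0,-1,0,0,-9,0,0,0,-1,0,0,-13,0,0,0,-1,0,0,-17,0,0,0,-1,0,0,-17,0,0,0,-1,0,0,-17,0,0,0,-1]'
python3 - <<'E'
from h import *
s=robot.observe();p=eyes.snapshot("wrist"); save(p,"w2",1.25)
goto(.62,-.13,.28,185.5)
q=eyes.snapshot("top")
# jig lines from top picture
for k,z in(("jig",0),("ram_face",.04),("ram_grip",.087),("backstop",.012),("bell",.012)):
    print(k,[np.round(ray(q,d["location"],z),4) for d in models.place_of(k,q)[:3]])
for k in("bell","jig"):
    for d in models.silhouettes(k,q)[:3]:
        c=max(cv2.findContours(d["region"].astype('u1'),0,2)[0],key=cv2.contourArea); print(k,d["p"],cv2.minAreaRect(c), np.array(d["location"])*[400,640])
E
```

```text
time: 5.05
ee_pos: [0.5766, 0.2596, 0.2798]
tcp_rot: [180.0, 0.1, -177.0]
ft_force: [-0.6, -1.0, -2.1]
grip_width: 0.0401
gripper_force: 25.0
shift cm [ -2.37 -39.11  -0.21] turn [-0.03 -0.12 -2.49] t 5.1
jig [array([ 0.598 , -0.1362,  0.    ])]
ram_face [array([ 0.5999, -0.1305,  0.04  ])]
ram_grip [array([ 0.476 , -0.1554,  0.087 ])]
backstop [array([ 0.671 , -0.1246,  0.012 ])]
bell [array([ 0.6432, -0.2287,  0.012 ]), array([0.7417, 0.1728, 0.012 ]), array([ 0.664 , -0.1236,  0.012 ])]
bell 0.96 ((347.5, 143.5), (27.0, 23.0), 90.0) [143.32  344.704]
bell 0.8 ((233.75003051757812, 116.25001525878906), (24.041629791259766, 19.091880798339844), 45.0) [117.72  232.832]
bell 0.67 ((469.15386962890625, 213.77394104003906), (37.08119201660156, 99.84872436523438), 11.040940284729004) [203.2   474.816]
jig 0.6 ((347.9794921875, 167.2745819091797), (118.78289031982422, 46.98805236816406), 84.80557250976562) [183.4   345.216]
```

View pics/w2.png

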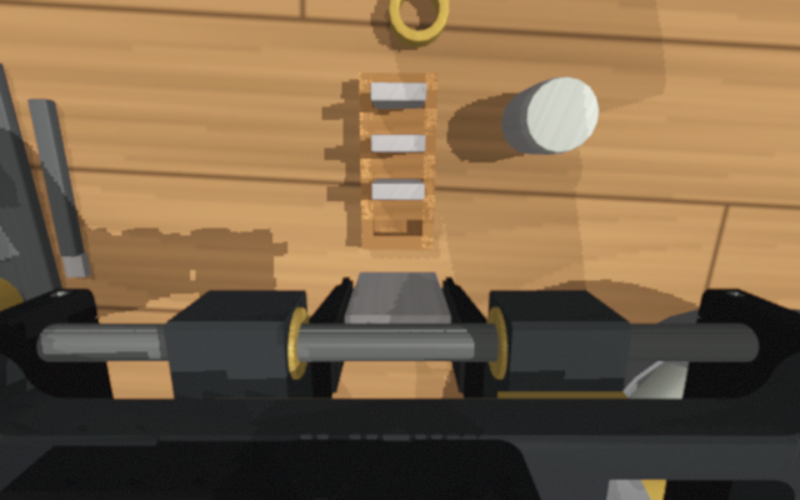

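The plate is held upright at (398,300) between the fingers, and its slot in the rack is empty. I'll move over the jig, keeping it in the wrist camera's view.

```bash
python3 -m creep '[-1,-4,-0.2,0,0,-2.5,-1,-2,-9,-0.2,0,0,-2.5,-1,-3,-14,-0.2,0,0,-2.5,-1,-4,-19,-0.2,0,0,-2.5,-1,-5,-24,-0.2,0,0,-2.5,-1,-5.5,-29,-0.2,0,0,-2.5,-1,-6.2,-34,-0.2,0,0,-2.5,-1,-6.4,-38,-0.2,0,0,-2.5,-1,-6.4,-39.3,-0.2,0,0,-2.5,-1,-6.4,-39.3,-0.2,0,0,-2.5,-1,-6.4,-39.3,-0.2,0,0,-2.5,-1]'
python3 - <<'E'
from h import *
np.set_printoptions(precision=4,suppress=True)
s=robot.observe();print(s["ee_pos"],s["tcp_rot"])
p=eyes.snapshot("wrist"); save(p,"w3",1.25)
for k,z in(("jig",0),("ram_face",.04),("ram_grip",.087),("backstop",.012),("bell",.012)):
    print(k,[(ray(p,d["location"],z,s),np.array(d["location"])*[500,800],d["p"]) for d in models.place_of(k,p)[:3]])
E
```

```text
time: 6.6
ee_pos: [0.661, -0.1287, 0.281]
tcp_rot: [179.9, -0.0, -174.5]
ft_force: [0.2, 0.2, -2.6]
grip_width: 0.04
gripper_force: 25.0
[ 0.661  -0.1287  0.281 ] [ 179.94     -0.0245 -174.4742]
jig []
ram_face [(array([ 0.5998, -0.1327,  0.04  ]), array([157.5 , 399.36]), 0.64), (array([ 0.5701, -0.0603,  0.04  ]), array([128.5 , 492.64]), 0.49)]
ram_grip []
backstop [(array([ 0.5716, -0.0551,  0.012 ]), array([132.75, 490.72]), 0.2)]
bell [(array([ 0.6762, -0.1261,  0.012 ]), array([241.65, 398.24]), 0.95), (array([ 0.644 , -0.2326,  0.012 ]), array([196.1 , 284.48]), 0.81), (array([0.7408, 0.1653, 0.012 ]), array([332.65, 686.16]), 0.62)]
```

View pics/w3.png

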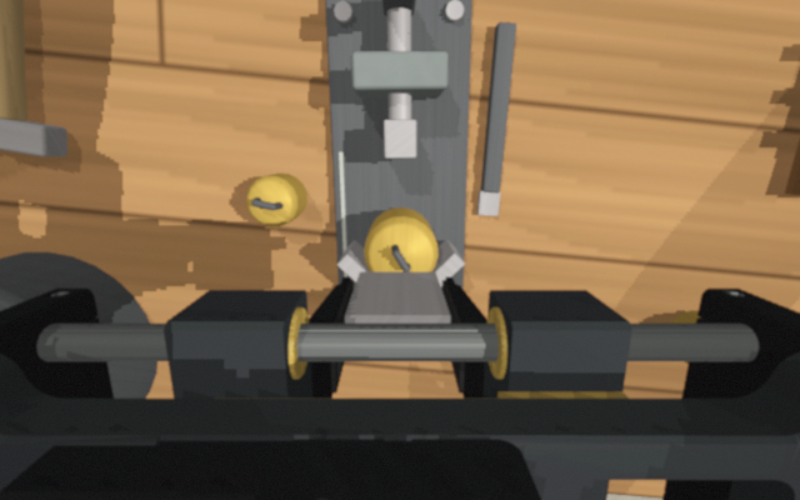

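The wrist view is square to the jig. The ram block is at columns 384–416 with its front edge at row 158. The bell is at (400,245) with its near rim at row 208. Next I'll compute the gap.

```bash
cat > m.py <<'E'
from h import *
np.set_printoptions(precision=4,suppress=True)
s=robot.observe(); p=eyes.snapshot("wrist")
for n,(r,c,z) in dict(ramtop=(158,400,.065),bellrim=(208,400,.065),bellrimlow=(208,400,.055),guide=(90,400,.065),bedL=(100,329.5,.012),bedR=(100,470,.012),bedL2=(230,335.5,.012),bedR2=(230,466.5,.012)).items():
    print(n,ray(p,(r/500,c/800),z,s))
for X in ((.599,-.1327,.065),(.645,-.128,.065)): print(np.array(proj(p,X,s))*1.25)
g=cv2.resize(p["color"],None,fx=1.25,fy=1.25); print(g[146:216:2,400].tolist())
E
python3 m.py
```

```text
ramtop [ 0.6001 -0.1322  0.065 ]
bellrim [ 0.6379 -0.1284  0.065 ]
bellrimlow [ 0.6393 -0.1282  0.055 ]
guide [ 0.5521 -0.1369  0.065 ]
bedL [ 0.5585 -0.1966  0.012 ]
bedR [ 0.5468 -0.0767  0.012 ]
bedL2 [ 0.6713 -0.1846  0.012 ]
bedR2 [ 0.6596 -0.064   0.012 ]
[399.4489 156.3965]
[399.6431 216.9885]
[[204, 199, 198], [206, 201, 199], [204, 200, 198], [204, 200, 198], [203, 199, 197], [182, 179, 176], [117, 115, 114], [100, 100, 101], [101, 102, 103], [100, 102, 102], [100, 102, 103], [101, 103, 104], [101, 103, 102], [100, 103, 102], [101, 104, 102], [101, 103, 103], [100, 102, 102], [100, 104, 101], [102, 104, 103], [108, 109, 109], [112, 113, 113], [112, 114, 114], [112, 114, 114], [111, 114, 114], [112, 113, 114], [112, 114, 114], [111, 113, 112], [111, 113, 112], [112, 113, 112], [111, 112, 111], [120, 112, 98], [134, 112, 63], [137, 112, 51], [140, 114, 52], [145, 117, 54]]
```

Run:
```python
from h import *
np.set_printoptions(precision=4,suppress=True)
s=robot.observe(); p=eyes.snapshot("wrist")
Rt=R.from_euler('xyz',s["tcp_rot"],degrees=True)
g=cv2.resize(p["color"],None,fx=1.25,fy=1.25).sum(2)
print(g[262:284,390:411].mean(1).astype(int).tolist(), g[290,335:465:2].tolist())
for r,dz in((272,.1054),(322,.0454)):
    print(Rt.inv().apply(ray(p,(r/500,.5),s["ee_pos"][2]-dz,s)-s["ee_pos"]))
print("foot of bell",ray(p,(206.5/500,.5),.012,s))
o=np.array([.5997,-.1315]);u=np.array([np.cos(np.radians(6)),np.sin(np.radians(6))])
for k in(.034,.011): print(k,o+k*u)
t=o+.034*u; goto(t[0],t[1],.281,186)
```

```text
[352, 340, 333, 335, 342, 351, 361, 375, 398, 392, 369, 343, 330, 329, 330, 330, 329, 330, 329, 329, 330, 330] [54, 63, 53, 58, 49, 53, 76, 83, 87, 203, 278, 300, 317, 327, 325, 325, 328, 331, 331, 331, 324, 328, 332, 333, 331, 331, 330, 335, 335, 329, 326, 326, 325, 327, 328, 333, 338, 334, 330, 335, 329, 329, 327, 330, 332, 334, 331, 332, 334, 328, 320, 314, 310, 262, 134, 77, 84, 75, 65, 64, 47, 58, 58, 84, 221]
[0.0052 0.0012 0.1054]
[0.0041 0.0007 0.0454]
foot of bell [ 0.6438 -0.1277  0.012 ]
0.034 [ 0.6335 -0.1279]
0.011 [ 0.6106 -0.1304]
shift cm [2.74 0.34 0.03] turn [ 0.    0.   -0.42] t 7.0
```

The plate sits centred in the grip to within about 1 mm. The gap is about 44 mm, so two plates are needed. I'll place the first at jig x ≈ 34.

```bash
python3 -m creep '[2.7,0.35,1,0,0,-0.4,-1,2.7,0.35,4,0,0,-0.4,-1,2.7,0.35,8,0,0,-0.4,-1,2.7,0.35,11,0,0,-0.4,-1,2.7,0.35,13.5,0,0,-0.4,-1,2.7,0.35,15,0,0,-0.4,-1,2.7,0.35,15.8,0,0,-0.4,-1,2.7,0.35,16.2,0,0,-0.4,-1,2.7,0.35,16.2,0,0,-0.4,-1,2.7,0.35,16.2,0,0,-0.4,-1]'
python3 -m creep '[0,0,0.1,0,0,0,-1,0,0,0.2,0,0,0,-1,0,0,0.2,0,0,0,-1]'
```

```text
time: 8.0
ee_pos: [0.6348, -0.1289, 0.1209]
tcp_rot: [-179.9, 0.1, -174.1]
ft_force: [-0.0, -0.0, -1.3]
grip_width: 0.0402
gripper_force: 25.0
time: 8.3
ee_pos: [0.634, -0.1287, 0.1176]
tcp_rot: [-180.0, 0.0, -174.1]
ft_force: [0.8, 0.2, -1.2]
grip_width: 0.0401
gripper_force: 25.0
```

```bash
python3 -m creep '[0,0,0.1,0,0,0,-1,0,0,0.1,0,0,0,-1,0,0,0.1,0,0,0,-1,0,0,0.1,0,0,0,0.05,0,0,0.1,0,0,0,0.05,0,0,0.1,0,0,0,0.05,0,0,0.1,0,0,0,0.05]'
python3 -m creep '[0,0,-1,0,0,0,0.05,0,0,-3,0,0,0,0.05,0,0,-6,0,0,0,0.05,0,0,-10,0,0,0,0.05,0,0,-14,0,0,0,0.05,0,0,-16.5,0,0,0,0.3,0,0,-16.5,0,0,0,0.3,0,0,-16.5,0,0,0,0.3]'
python3 - <<'E'
from h import *
goto(.661,-.1287,.281,186)
goto(.541,.258,.281,183.3)
E
```

```text
time: 9.0
ee_pos: [0.6338, -0.1286, 0.116]
tcp_rot: [180.0, -0.0, -174.1]
ft_force: [-0.2, 0.2, -0.4]
grip_width: 0.05
gripper_force: 0.0
time: 9.8
ee_pos: [0.634, -0.1287, 0.2821]
tcp_rot: [-180.0, 0.1, -174.1]
ft_force: [-1.0, 0.3, -1.0]
grip_width: 0.0614
gripper_force: 0.0
shift cm [-2.69 -0.28  0.11] turn [-0.03  0.08 -0.08] t 9.8
shift cm [ 5.26 39.42  0.08] turn [-0.03  0.08  2.62] t 9.8
```

```bash
python3 -m creep '[-2.7,-0.3,0,0,0,0,0.3,-2.7,-0.3,0,0,0,0,0.3,-2.7,-0.3,0,0,0,0,0.3]'
python3 - <<'E'
from h import *
np.set_printoptions(precision=4,suppress=True)
s=robot.observe();p=eyes.snapshot("wrist"); cv2.imwrite("pics/w4.png",cv2.resize(p["color"][90:240,220:420,::-1],None,fx=3,fy=3))
for d in models.place_of("plate1",p)[:2]: print(ray(p,d["location"],.012,s),np.array(d["location"])*[400,640],d["p"])
goto(.541,.258,.281,183.3)
E
```

```text
time: 10.1
ee_pos: [0.6603, -0.1286, 0.2787]
tcp_rot: [179.9, -0.2, -174.1]
ft_force: [0.6, -0.6, 0.4]
grip_width: 0.0618
gripper_force: 0.0
[ 0.6327 -0.1275  0.012 ] [157.48  321.024] 0.94
shift cm [ 7.87 39.69 -0.07] turn [ 0.05 -0.15  2.62] t 10.2
```

View pics/w4.png

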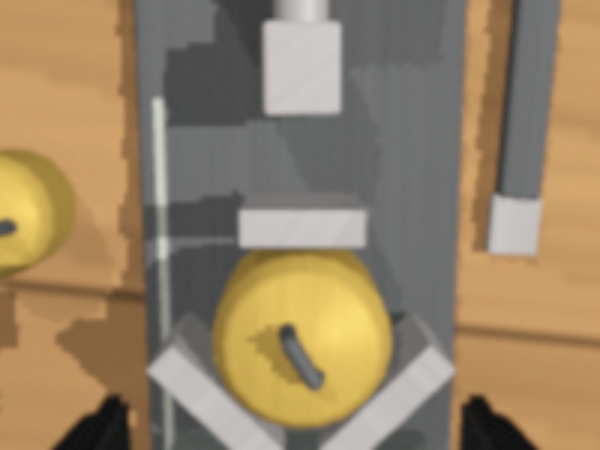

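The crop shows plate 1 upright and centred at crop (302,220), just short of the bell and about 29 mm from the ram face at row 113. Now for the second plate.

```bash
python3 -m creep '[1,4,-0.1,0,0,2.6,0.3,2,9,-0.1,0,0,2.6,0.3,3,14,-0.1,0,0,2.6,0.3,4,19,-0.1,0,0,2.6,0.3,5,24,-0.1,0,0,2.6,0.3,6,29,-0.1,0,0,2.6,0.3,7,34,-0.1,0,0,2.6,0.3,7.8,38,-0.1,0,0,2.6,0.3,7.8,39.6,-0.1,0,0,2.6,0.3,7.9,39.7,-0.1,0,0,2.6,0.3,7.9,39.7,-0.1,0,0,2.6,0.3]'
python3 - <<'E'
from h import *
goto(.5408,.2577,.111,183.2)
E
```

```text
time: 11.3
ee_pos: [0.5415, 0.2572, 0.282]
tcp_rot: [-179.9, -0.0, -176.7]
ft_force: [0.4, -0.4, 1.0]
grip_width: 0.0622
gripper_force: 0.0
shift cm [ 0.06  0.07 17.1 ] turn [-0.05 -0.02  0.12] t 11.3
```

```bash
python3 -m creep '[0.05,0.05,4,0,0,0,0.3,0.05,0.05,8,0,0,0,0.3,0.05,0.05,12,0,0,0,0.3,0.05,0.05,15,0,0,0,0.3,0.05,0.05,17,0,0,0,0.3,0.05,0.05,17,0,0,0,0.3,0.05,0.05,17,0,0,0,-1,0.05,0.05,17,0,0,0,-1,0.05,0.05,17,0,0,0,-1,0.05,0.05,17,0,0,0,-1,0.05,0.05,17,0,0,0,-1,0.05,0.05,17,0,0,0,-1]' 25
python3 -m creep '[0,0,-3,0,0,0,-1,0,0,-6,0,0,0,-1,0,0,-9,0,0,0,-1,0,0,-13,0,0,0,-1,0,0,-17,0,0,0,-1,0,0,-17,0,0,0,-1]'
python3 - <<'E'
from h import *
goto(.661,-.1287,.281,186)
E
```

```text
time: 12.5
ee_pos: [0.5421, 0.2585, 0.1142]
tcp_rot: [180.0, 0.2, -176.7]
ft_force: [-0.3, -3.0, 6.1]
grip_width: 0.0398
gripper_force: 25.0
time: 13.1
ee_pos: [0.5432, 0.2596, 0.2896]
tcp_rot: [179.8, 0.7, -176.7]
ft_force: [0.6, -0.6, -1.0]
grip_width: 0.0396
gripper_force: 25.0
shift cm [ -9.49 -39.45   0.82] turn [ 0.21  0.66 -2.66] t 13.1
```

```bash
python3 -m creep '[-1,-4,0,0,0,-2.7,-1,-3,-9,0,0,0,-2.7,-1,-4,-14,0,0,0,-2.7,-1,-5,-19,0,0,0,-2.7,-1,-6,-24,0,0,0,-2.7,-1,-7,-29,0,0,0,-2.7,-1,-8,-34,0,0,0,-2.7,-1,-9.4,-38,0,0,0,-2.7,-1,-9.4,-39.3,0,0,0,-2.7,-1,-9.4,-39.3,0,0,0,-2.7,-1,-9.4,-39.3,0,0,0,-2.7,-1,-9.4,-39.3,0,0,0,-2.7,-1]'
python3 - <<'E'
from h import *
np.set_printoptions(precision=4,suppress=True)
s=robot.observe();print(s["ee_pos"],s["tcp_rot"]);p=eyes.snapshot("wrist"); save(p,"w5",1.25)
goto(.6106,-.1304,.281,186)
E
```

```text
time: 14.3
ee_pos: [0.6571, -0.1266, 0.2816]
tcp_rot: [179.9, -0.1, -173.9]
ft_force: [-0.2, -0.0, -1.7]
grip_width: 0.0396
gripper_force: 25.0
[ 0.6571 -0.1266  0.2816] [ 179.9423   -0.058  -173.8726]
shift cm [4.68 0.12 0.1 ] turn [ 0.04 -0.03  0.14] t 14.35
```

View pics/w5.png

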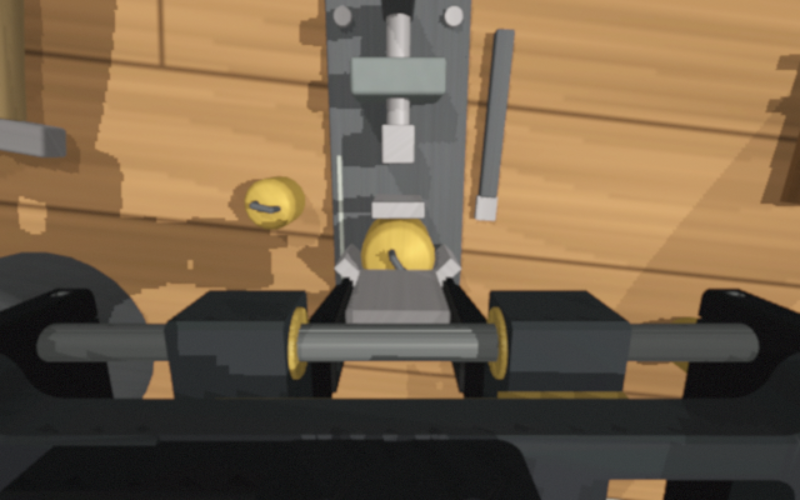

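Plate 2 is held the same way at (398,295), and plate 1 still stands at (398,209). I'll lower plate 2 at jig x ≈ 12.

```bash
python3 -m creep '[2.5,0.1,0,0,0,0,-1,4.55,0.1,1,0,0,0,-1,4.55,0.1,4,0,0,0,-1,4.55,0.1,8,0,0,0,-1,4.55,0.1,11,0,0,0,-1,4.55,0.1,13.5,0,0,0,-1,4.55,0.1,15,0,0,0,-1,4.55,0.1,15.8,0,0,0,-1,4.55,0.1,16.2,0,0,0,-1,4.55,0.1,16.2,0,0,0,-1,4.55,0.1,16.2,0,0,0,-1]'
python3 -m creep '[0,0,0.1,0,0,0,-1,0,0,0.1,0,0,0,-1,0,0,0.1,0,0,0,-1]'
```

```text
time: 15.45
ee_pos: [0.6131, -0.1325, 0.1218]
tcp_rot: [-179.9, 0.1, -174.0]
ft_force: [0.1, 0.0, -1.7]
grip_width: 0.0395
gripper_force: 25.0
time: 15.75
ee_pos: [0.613, -0.1326, 0.1204]
tcp_rot: [-179.9, 0.1, -174.0]
ft_force: [0.7, 0.1, 1.7]
grip_width: 0.0397
gripper_force: 25.0
```

```bash
python3 -m creep '[0,0,0,0,0,0,0.05,0,0,0,0,0,0,0.05,0,0,0,0,0,0,0.05,0,0,0,0,0,0,0.05,0,0,-1,0,0,0,0.05,0,0,-3,0,0,0,0.05,0,0,-6,0,0,0,0.05,0,0,-9,0,0,0,0.05,0,0,-11,0,0,0,0.3,0,0,-11,0,0,0,0.3,0,0,-11,0,0,0,0.3]'
python3 - <<'E'
from h import *
goto(.4833,-.1440,.230,186)
E
```

```text
time: 16.85
ee_pos: [0.6122, -0.1323, 0.2296]
tcp_rot: [-180.0, 0.0, -174.0]
ft_force: [0.2, 0.5, -0.5]
grip_width: 0.0613
gripper_force: 0.0
shift cm [12.94  0.19 -0.05] turn [-0.02  0.04  0.02] t 16.85
```

```bash
python3 -m creep '[4,0.1,0,0,0,0,0.3,8.5,0.2,0,0,0,0,0.3,12,0.2,0,0,0,0,0.3,12.9,0.2,0,0,0,0,0.3,12.9,0.2,0,0,0,0,0.3,12.9,0.2,0,0,0,0,0.3]'
python3 - <<'E'
from h import *
np.set_printoptions(precision=4,suppress=True)
p=eyes.snapshot("top"); a=eyes.snapshot("scene")
i=np.hstack([cv2.resize(p["color"][90:240,300:420],None,fx=3,fy=3),cv2.resize(a["color"][130:280,200:345],None,fx=3,fy=3)])
cv2.imwrite("pics/t6.png",i[:,:795,::-1])
for d in models.place_of("plate1",p): print(ray(p,d["location"],.012),d["p"])
for d in models.place_of("ram_grip",a)[:2]: print(ray(a,d["location"],.087),d["p"])
goto(.4833,-.1440,.140,186)
E
```

```text
time: 17.45
ee_pos: [0.4842, -0.1438, 0.2288]
tcp_rot: [180.0, -0.0, -174.0]
ft_force: [-0.6, 0.1, 0.1]
grip_width: 0.0619
gripper_force: 0.0
[ 0.6182 -0.1344  0.012 ] 0.53
[0.5005 0.2613 0.012 ] 0.48
[ 0.6333 -0.1368  0.012 ] 0.44
[0.4721 0.245  0.012 ] 0.43
[ 0.4896 -0.1447  0.087 ] 0.63
[ 0.699  -0.0536  0.087 ] 0.21
shift cm [ 0.13 -0.01  8.92] turn [ 0.01 -0.    0.05] t 17.65
```

View pics/t6.png

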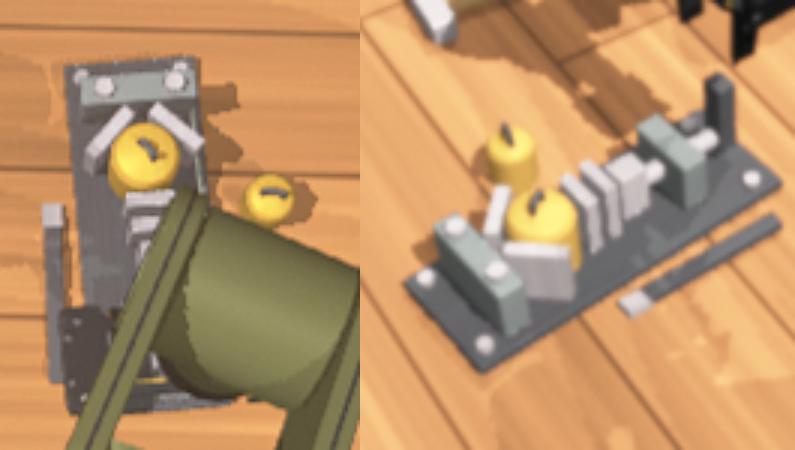

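Both plates stand upright in the gap: in the scene crop they are at (580,215) and (602,205), with the ram block at (630,185) behind them. I'll lower onto the post and grip.

```bash
python3 -m creep '[0.1,0,3,0,0,0,0.3,0.1,0,6,0,0,0,0.3,0.1,0,8,0,0,0,0.3,0.1,0,8.9,0,0,0,0.3,0.1,0,8.9,0,0,0,0.3,0.1,0,8.9,0,0,0,-1,0.1,0,8.9,0,0,0,-1,0.1,0,8.9,0,0,0,-1,0.1,0,8.9,0,0,0,-1,0.1,0,8.9,0,0,0,-1,0.1,0,8.9,0,0,0,-1,0.1,0,8.9,0,0,0,-1]' 60
```

```text
time: 18.85
ee_pos: [0.483, -0.1446, 0.1407]
tcp_rot: [-179.9, 0.0, -174.0]
ft_force: [0.1, -4.5, 1.4]
grip_width: 0.0238
gripper_force: 60.0
```

```bash
python3 -m creep '[-0.15,0,0,0,0,0,-1,-0.3,0,0,0,0,0,-1,-0.45,0,0,0,0,0,-1,-0.6,0,0,0,0,0,-1,-0.75,0,0,0,0,0,-1,-0.9,0,0,0,0,0,-1,-1.05,0,0,0,0,0,-1,-1.2,0,0,0,0,0,-1,-1.35,0,0,0,0,0,-1,-1.5,0,0,0,0,0,-1,-1.6,0,0,0,0,0,-1,-1.6,0,0,0,0,0,-1]'
python3 -m creep '[-0.05,0,0,0,0,0,-1,-0.1,0,0,0,0,0,-1,-0.15,0,0,0,0,0,-1,-0.2,0,0,0,0,0,-1,-0.25,0,0,0,0,0,-1,-0.3,0,0,0,0,0,-1,-0.3,0,0,0,0,0,-1]'
```

```text
time: 20.05
ee_pos: [0.4981, -0.143, 0.1407]
tcp_rot: [-179.9, -0.1, -174.0]
ft_force: [-5.8, -5.3, 3.9]
grip_width: 0.0241
gripper_force: 60.0
time: 20.75
ee_pos: [0.5008, -0.1427, 0.1407]
tcp_rot: [-179.9, -0.2, -174.0]
ft_force: [-7.9, -5.3, 4.8]
grip_width: 0.0235
gripper_force: 60.0
```

```bash
python3 -m creep '[-0.05,0,0,0,0,0,-1,-0.1,0,0,0,0,0,-1,-0.15,0,0,0,0,0,-1,-0.2,0,0,0,0,0,-1,-0.2,0,0,0,0,0,-1]'
python3 -m creep '[-0.05,0,0,0,0,0,-1,-0.1,0,0,0,0,0,-1,-0.1,0,0,0,0,0,-1]'
```

```text
time: 21.25
ee_pos: [0.5027, -0.1425, 0.1407]
tcp_rot: [-179.9, -0.2, -174.0]
ft_force: [-9.3, -4.5, 4.7]
grip_width: 0.0237
gripper_force: 60.0
time: 21.55
ee_pos: [0.5034, -0.1425, 0.1407]
tcp_rot: [-179.9, -0.2, -174.0]
ft_force: [-10.9, -5.4, 6.7]
grip_width: 0.0235
gripper_force: 60.0
```

```bash
python3 -m creep '[-0.05,0,0,0,0,0,-1,-0.1,0,0,0,0,0,-1,-0.1,0,0,0,0,0,-1]'
python3 -m creep '[-0.05,0,0,0,0,0,-1,-0.1,0,0,0,0,0,-1,-0.1,0,0,0,0,0,-1]'
python3 - <<'E'
from h import *
a=eyes.snapshot("scene"); cv2.imwrite("pics/s7.png",cv2.resize(a["color"][130:280,200:345,::-1],None,fx=4,fy=4))
E
```

```text
time: 21.85
ee_pos: [0.5037, -0.1424, 0.1407]
tcp_rot: [-180.0, -0.4, -174.0]
ft_force: [-14.6, -6.4, 9.3]
grip_width: 0.0244
gripper_force: 60.0
time: 22.15
ee_pos: [0.5044, -0.1424, 0.1407]
tcp_rot: [-180.0, -0.4, -174.0]
ft_force: [-15.3, -5.8, 10.1]
grip_width: 0.0238
gripper_force: 60.0
```

View pics/s7.png

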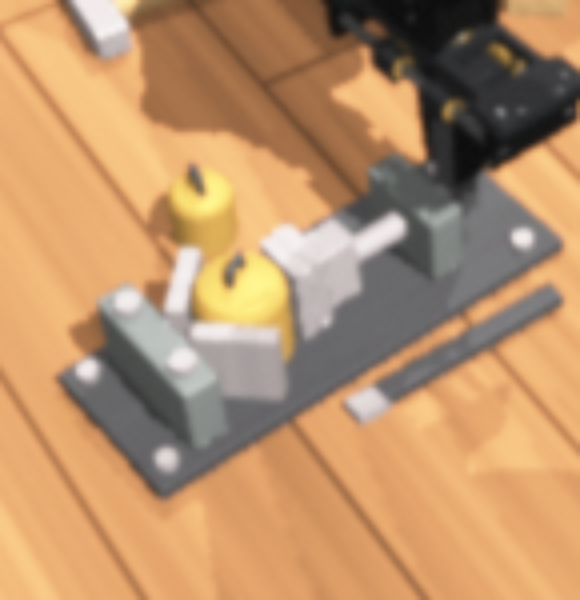

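The crop shows the ram, both plates and the bell closed together against the vee, with the bell upright at (240,295) and the plates upright at (300,280). I'll push slightly more for margin.

```bash
python3 -m creep '[-0.05,0,0,0,0,0,-1,-0.1,0,0,0,0,0,-1,-0.15,0,0,0,0,0,-1,-0.2,0,0,0,0,0,-1,-0.2,0,0,0,0,0,-1,-0.2,0,0,0,0,0,-1,-0.2,0,0,0,0,0,-1]'
```

```text
time: 22.9
ee_pos: [0.505, -0.1423, 0.1406]
tcp_rot: [-180.0, -0.7, -173.9]
ft_force: [-21.4, -5.7, 14.1]
grip_width: 0.0236
gripper_force: 60.0
```

```bash
python3 -c "
from h import *
s=robot.observe();print(s['time'],s['ft_force'],s['joint_vel'])
print(workorder.sign_off())"
```

```text
22.9 [-21.38189604  -5.70960171  14.10420785] [ 0.04067803 -0.05775409 -0.06366563 -0.09471245  0.01888228  0.01065907]
the job is handed in; nothing more can be done
None
```

I stood two packing plates upright in the gap and handed the job in at 22.9 s with the ram held pushed at about 21 N, the bell still upright and no bystander touched that I could see; sign-off returned no verdict.

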